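# Clear, shut and pin the drilling jig

## Robot

A 7-joint arm with a two-finger parallel gripper is mounted at the origin on the work surface. World frame = base frame: x ahead of the robot, y to its left, z up, the work surface at z = 0. Lengths are in m, angles in rad, forces in N, time in s.
With the tool pointing down it reaches from about 0.425 to 0.925 m from the base axis. Payload 6.8 kg.
Tool frame: the origin (TCP) lies at the very end of the fingers, on their centre line; the grasp point (between the pads) lies 19 mm behind it; z points along the fingers, y is the line along which they close (so a half turn about z gives the same grasp; the last joint's range is limited). The gripper opens to 85 mm and grips with 20 to 120 N. Pads are 22 mm wide; open, the fingers measure 114 mm over their backs; the gripper's body (76 mm by 85 mm) begins 54 mm behind the grasp point. The pads swing forward as they close: fully open they stand 13 mm farther back than shut.
Start: joints at [-1.358, 0.477, 0.022, 1.555, -0.011, 1.109, -0.083], TCP at [0.213, 0.641, 0.231] pointing down, gripper open.
Joint ranges: [-2.96, 2.96], [-0.34, 2.1], [-1.41, 1.46], [0.24, 2.44], [-1.37, 4.51], [0.17, 1.92], [-2.96, 2.96]. Speed limits (rad/s): [2.39, 2.39, 3.14, 3.14, 3.14, 3.14, 3.14].

## Interface

Orientations are given as a unit quaternion [w, x, y, z].
In Python, from station import get_obs, read_camera, hand_in gives the robot as it stands.
- The arm moves only by the tool arm_command, never from a script. Its argument "commands" is one flat list of numbers, 7 for each row, row after row: the shift along the tool's x, y, z in m, then the turn, a rotation vector about the tool's x, y, z in degrees, then the opening, from 0 (shut) to 1 (fully open). In form: [tx, ty, tz, rx, ry, rz, fingers, tx, ty, tz, rx, ry, rz, fingers, ...]. A call has 1 to 8 rows; each row is the pose to reach, as a shift and turn from the pose commanded when the call began, along the tool's axes at that moment; what a row does not reach only later rows make up. A row lasts 1/10 s, in which the tool goes at most 50 mm and 8.59 degrees, less where a joint would pass 70% of its speed; a pose out of reach is approached as far as the arm can. A call with a gripper value outside its range is refused whole. The fingers move at their own pace and stop on an object; "force" is the grip in N (left out, the last holds). Time passes only in rows, so rows that repeat a pose let the fingers close. It gives the time, the measured TCP pose, the force, the opening and the grip force at its end, in the units of the state.
- get_obs(): the state, without advancing time (a new reading comes with each control period).
- read_camera(name): name is "side" or "top"; returns a dict with "img" (420x560x3 uint8, red, green, blue), "camera_matrix" (3x3 intrinsics, pixels), "k1" (the pictures are not rectified: a ray, as slopes to the right and down, at radius r is drawn at 1 + k1 r^2 times it, then the intrinsics apply), "pose" (4x4, takes a point from camera to world coordinates). Camera axes: x right, y down, z forward; pixel columns grow to the right and rows downward; lengths in m; the calibration is good to about 2 mm. A picture is of the moment at which its call begins. There is no depth.
- hand_in(): hands the job in; it is judged then, once.
The state is a dict: "t": time; "q": joint angles; "joint_vel": joint speeds; "joint_torque": joint torques, N m; "eef_pos": TCP position; "tool_rot": TCP orientation; "contact_force": force on the tool from outside, world axes, zero at the start; "torque": the same for the moment, N m; "gripper_width": opening from 0.0 (shut) to 1.0 (fully open); "grasp_force": force on a finger pad.
Only numpy, scipy, OpenCV 4.12 (cv2) and the standard library are available. Lean on these libraries where they do the work, as an engineer would, in place of code of your own. Each camera call takes 0.05 s, during which the arm holds its last target. There are 200 camera calls.

## Task

Put both wood offcuts that lie on the open drilling jig into the scrap bin, then swing the hinged upper half fully shut and push the steel locking pin from the tool rack down through both halves until its collar is home on the upper half. A spring in the hole pushes the pin back out, so finish while still holding the pin and pressing it down firmly, so that it keeps the halves pressed shut (do not let go at the end). Leave the awl and everything else on the bench where it is.

Things in the scene. Friction and masses are not known exactly. Their poses are not given: they have to be found in the camera images.
- jig: lower half of a plywood clamshell drilling jig, screwed to the bench: a block 170 (x) x 160 (y) x 40 mm high with a pale frame rail (60 mm wide, its ends standing out 40 mm at +y and -y) set flush in its top. Origin at the centre of its underside; z up. The upper half is hinged along y at its +x end; the pin hole is near its -x end
- jig_hole (a point): mouth of the pin hole (14 mm wide, bevelled) in the lower half's top, 60 mm from the jig's origin along its -x, 40 mm up; axes as the jig's. A spring ejector in the hole meets the pin while its collar is 12 mm above the shut upper half; it pushes back with 3 N at first, 8 N with the pin home, so a pin let go pops up
- lid (a joint): angle of the upper half, rad: 0 flat shut on the lower half, 1.57 standing upright, 1.8 stop. The hinge is stiff: the half stays where it is left, and moves under about 2 to 4 N at its free edge. It will not shut on anything lying on the lower half
- lid_hinge (a point): middle of the hinge line (85 mm from the jig's origin along its +x, 40 mm up), on the upper half's inner face. The axes turn with the upper half: it reaches 170 mm along its own -x, its hinge line is y, and its outer face (top face when shut) looks along its own +z
- lid_edge (a point): middle of the upper half's free edge, on its outer face. The upper half is a 170 x 160 mm plywood plate, 15 mm thick, 0.25 kg, its outer face 15.5 mm from the hinge line's plane (so 55.5 mm above the bench when shut; upright, it stands to 210 mm); axes as lid_hinge
- lid_hole (a point): centre of the upper half's pin hole (15 mm wide, bevelled, near the free edge, midway) on the outer face, 145 mm from the hinge line; shut, it lies straight above jig_hole. The two dark steel discs nearer the middle of the plate are drill bushings, not holes for the pin
- pin: steel locking pin, about 90 g, standing upright in one of the two holes of the wooden tool rack: a 12 mm shank 46 mm long with a bevelled tip, a collar 28 mm wide and 5 mm thick above it, and a dark straight round grip 18 mm wide and 38 mm tall on top (89 mm overall). Origin at the centre of the shank's tip; z up along the pin to the grip. Told from the awl by its collar and straight grip
- pin_collar (a point): centre of the underside of the pin's collar, 46 mm above the shank's tip; it rests on the rack's top, 50 mm above the bench
- rack: wooden tool rack, fixed, 150 (x) x 56 (y) x 50 mm high with two holes on its long axis, 42 mm either side of the middle; one holds the pin, the other an awl. Origin at the centre of its underside
- bin: plywood scrap bin, fixed, open on top, 150 x 150 x 85 mm high outside, walls and floor 7 mm. Origin at the centre of its underside
- offcut_a: smaller wood offcut, 36 (x) x 22 (y) x 20 mm high block, lying on the lower half of the jig. Origin at the centre of its underside
- offcut_b: larger wood offcut, 44 (x) x 26 (y) x 24 mm high block, lying on the lower half of the jig. Origin at the centre of its underside
- awl: awl with a bulging wooden handle (26 mm wide, 50 mm tall) standing in the other hole of the rack, top 100 mm above the bench; leave it
- mallet: hammer lying at the back of the bench, behind and to the right of the jig; leave it
- chisel: chisel with a wooden handle, lying at the back of the bench; leave it
- sanding_block: cork sanding block 100 x 60 x 35 mm, behind and to the right of the jig; leave it
- glue: white glue bottle, 60 mm wide, 150 mm tall, standing behind and to the left of the jig; leave it
- tape: grey tape measure 65 x 60 x 36 mm, in front of the jig to the right; leave it
- tape_roll: roll of paper tape 90 mm wide, 24 mm high, lying in front of the jig to the left; leave it
There are look-alikes about, which are no part of the job. Leave any black or pink look-alike of the offcut_a alone.

How it is judged:
By the outcome, as a careful person would: the job done as asked, in the order asked, and still so for the second after the job is handed in, while the arm keeps its last pose, push and grip.
It also fails if it takes over 72 s, if anything falls off the work surface, if the arm or the gripper's body presses on something with over 40 N, if the wrist force passes 120 N, or if a joint passes its speed limit or range.

## Working session

There is one attempt and no reset: what is moved stays moved. The work goes in short steps, Python scripts to look and compute and a tool call to move; the robot and the scene stay as the last step left them, time stands still between calls to the robot, and variables do not carry over. Pictures are saved under pics/ and viewed, at most 10 in all, crops included, and the job is handed in when it is done.

Besides the shell and the picture viewer there is one more tool, called after "Request:" by a JSON object that holds its "op" and its "data", one argument or row to a line. arm_command: Moves the arm, as the interface text tells. Its arguments: {"type":"object","properties":{"commands":{"type":"array","items":{"type":"number"}},"force":{"type":"number"}},"required":["commands"]}

```bash
mkdir -p pics; cat > h.py <<'E'
import numpy as np, cv2
from station import get_obs, read_camera, hand_in
def snap(name,fn,crop=None,scale=1):
    c=read_camera(name); im=c["img"][:,:,::-1].copy()
    cv2.imwrite("pics/raw_"+fn,im)
    if crop: x0,y0,x1,y1=crop; im=im[y0:y1,x0:x1]
    if scale!=1: im=cv2.resize(im,None,fx=scale,fy=scale,interpolation=cv2.INTER_CUBIC)
    cv2.imwrite("pics/"+fn,im); np.savez("cal_"+name,K=c["camera_matrix"],k1=c["k1"],T=c["pose"]); return c
def ray(name,u,v):
    d=np.load("cal_"+name+".npz");K=d["K"];k1=float(d["k1"]);T=d["T"]
    p=cv2.undistortPoints(np.array([[[u,v]]],float),K,np.array([k1,0,0,0.]))[0,0]
    return T[:3,3],T[:3,:3]@np.array([p[0],p[1],1])
def atz(name,u,v,z):
    o,r=ray(name,u,v); return o+r*(z-o[2])/r[2]
def proj(name,P):
    d=np.load("cal_"+name+".npz");K=d["K"];k1=float(d["k1"]);T=np.linalg.inv(d["T"])
    return cv2.projectPoints(np.array(P,float).reshape(-1,1,3),cv2.Rodrigues(T[:3,:3])[0],T[:3,3],K,np.array([k1,0,0,0.]))[0][:,0]
E
python3 - <<'E'
from h import *
np.set_printoptions(precision=3,suppress=True)
for n in("top","side"):
    c=snap(n,n+"0.png",scale=1.4);print(n,c["camera_matrix"].tolist(),c["k1"]);print(c["pose"])
print(get_obs())
E
```

```text
top [[387.3529516542299, 0.0, 281.75897949343096], [0.0, 387.3529516542299, 209.12235613272912], [0.0, 0.0, 1.0]] 0.010293293793634844
[[ 0.028 -0.993  0.111  0.456]
 [-1.    -0.029 -0.001 -0.007]
 [ 0.004 -0.111 -0.994  1.112]
 [ 0.     0.     0.     1.   ]]
side [[391.2716563229918, 0.0, 279.8477623422645], [0.0, 391.2716563229918, 196.7372723628111], [0.0, 0.0, 1.0]] -0.03295775121173266
[[-0.818 -0.346  0.459  0.185]
 [-0.575  0.476 -0.666  0.536]
 [ 0.012 -0.808 -0.588  0.544]
 [ 0.     0.     0.     1.   ]]
{'t': 0.1, 'q': array([-1.358,  0.478,  0.022,  1.556, -0.012,  1.109, -0.083]), 'joint_vel': array([-0.001, -0.002,  0.001, -0.004, -0.001, -0.   , -0.001]), 'joint_torque': array([  0.004, -59.776,   1.613, -28.195,   0.013,   0.005,   0.   ]), 'eef_pos': array([0.213, 0.64 , 0.23 ]), 'tool_rot': array([-0.   ,  0.16 ,  0.987, -0.001]), 'contact_force': array([-0.79 , -0.915,  0.239]), 'torque': array([ 0.004, -0.01 ,  0.038]), 'grasp_force': 0.0, 'gripper_width': 1.002139881764579}
```

View pics/top0.png

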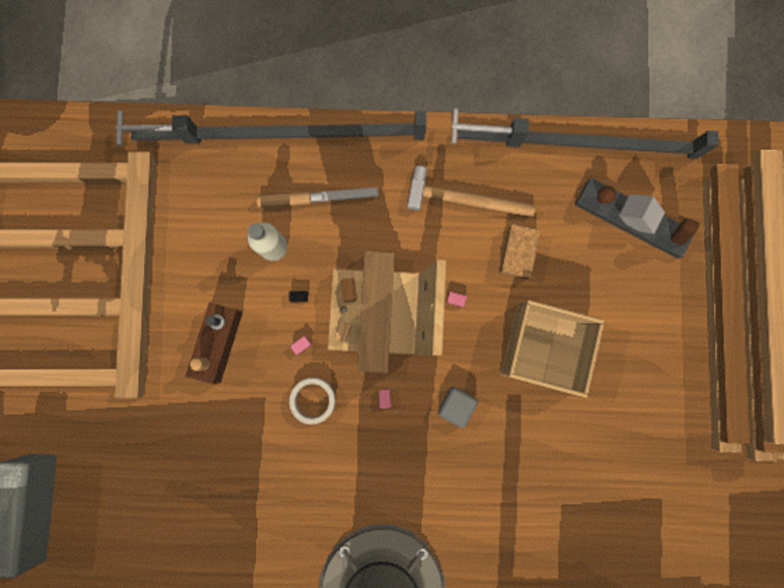

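View pics/side0.png

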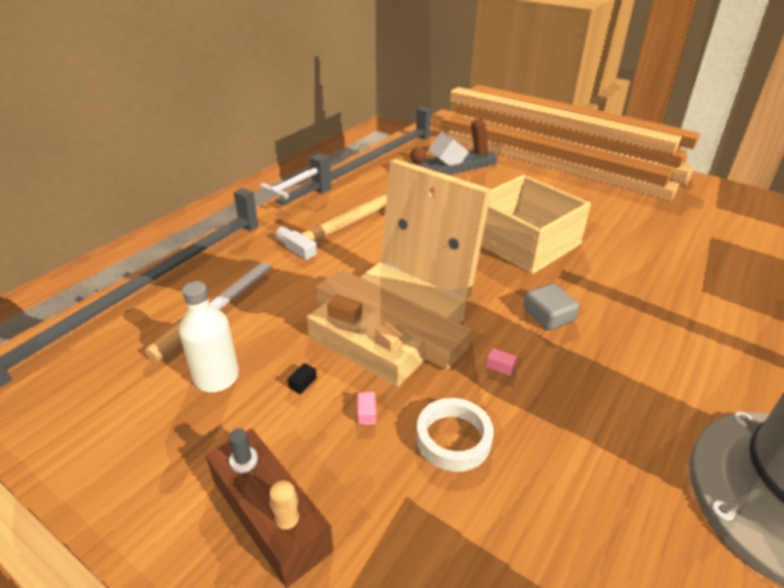

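```bash
python3 - <<'E'
import cv2
import numpy as np
a=cv2.imread("pics/raw_top0.png")[175:275,225:325]
b=cv2.imread("pics/raw_side0.png")[185:275,215:345]
a=cv2.resize(a,(500,500),interpolation=cv2.INTER_CUBIC)
c=cv2.imread("pics/raw_top0.png")[210:280,128:178]
c=cv2.resize(c,(300,420),interpolation=cv2.INTER_CUBIC)
o=np.zeros((500,800,3),np.uint8);o[:,:500]=a;o[:420,500:]=c
cv2.imwrite("pics/c1.png",o)
b=cv2.resize(b,(780,540),interpolation=cv2.INTER_CUBIC);cv2.imwrite("pics/c2.png",b)
E
```

```text
(no output)
```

View pics/c1.png

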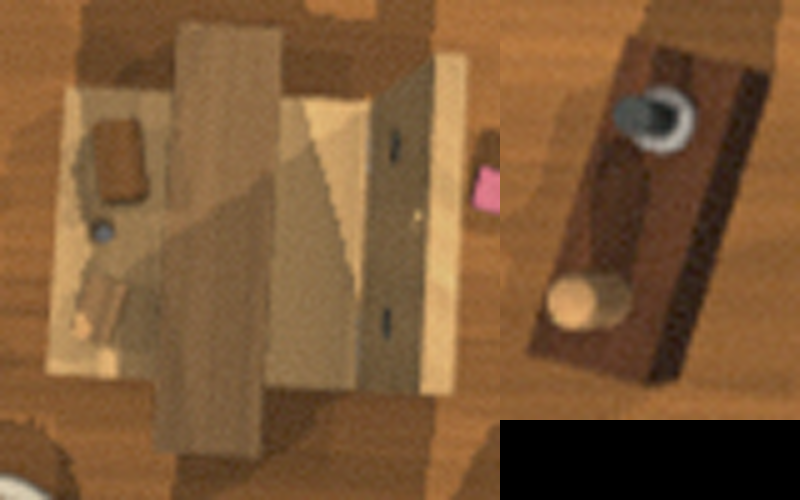

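View pics/c2.png

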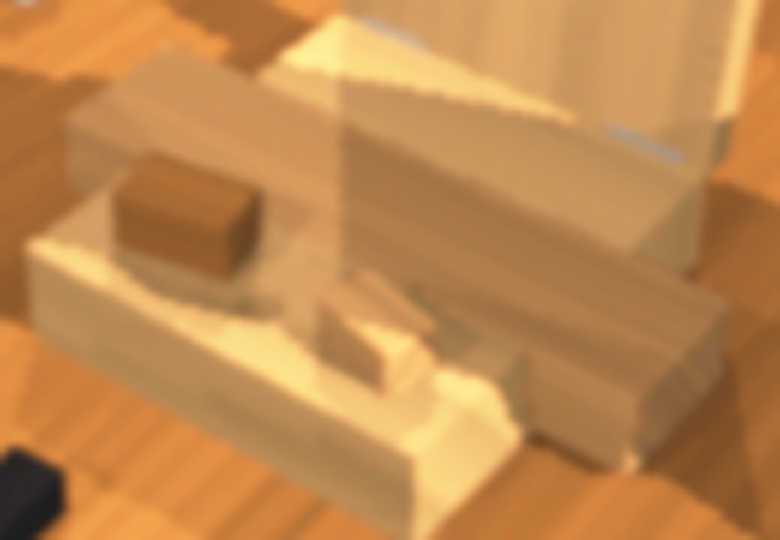

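```bash
python3 - <<'E'
from h import *
np.set_printoptions(precision=4,suppress=True)
C=lambda x,y,z:atz("top",225+x/5,175+y/5,z)
D=lambda x,y,z:atz("side",215+x/6,185+y/6,z)
R=lambda x,y,z:atz("top",128+(x-500)/6,210+y/6,z)
print("jig -x corners",C(65,90,.04),C(48,373,.04))
print("hole",C(102,231,.04))
print("hinge ends",C(372,100,.04),C(358,390,.04))
print("side jig corners",D(30,240,.04),D(415,455,.04))
for z in(.2,.21):print("lid edge",C(435,60,z),C(422,392,z),C(466,55,z),C(455,393,z))
print("b top",C(122,161,.064),[C(*p,.064)[:2] for p in((95,122),(137,118),(148,200),(108,203))],"side",D(190,192,.064))
print("a top",C(101,309,.06),[C(*p,.06)[:2] for p in((95,275),(128,285),(110,345),(75,330))],"side",D(376,312,.06))
print("pin collar",R(659,119,.055),"grip",R(632,115,.093))
print("side grip",atz("side",239/1.4,434/1.4,.093),"collar",atz("side",243/1.4,460/1.4,.055))
print("rack",R(630,35,.05),R(745,65,.05),R(530,352,.05),R(650,382,.05))
P=lambda x,y,z:atz("top",x/1.4,y/1.4,z)
print("bin",[P(*p,.085)[:2] for p in((526,302),(602,320),(584,395),(508,373))])
E
```

```text
jig -x corners [0.6176 0.1153 0.04  ] [0.46   0.1182 0.04  ]
hole [0.5392 0.0916 0.04  ]
hinge ends [ 0.6169 -0.0565  0.04  ] [ 0.4555 -0.0525  0.04  ]
side jig corners [0.6198 0.1135 0.04  ] [0.4602 0.1203 0.04  ]
lid edge [ 0.613  -0.0787  0.2   ] [ 0.4555 -0.0757  0.2   ] [ 0.6159 -0.0934  0.2   ] [ 0.4555 -0.0911  0.2   ]
lid edge [ 0.6113 -0.0779  0.21  ] [ 0.4556 -0.0749  0.21  ] [ 0.6141 -0.0925  0.21  ] [ 0.4555 -0.0902  0.21  ]
b top [0.5758 0.08   0.064 ] [array([0.5968, 0.0955]), array([0.5997, 0.0727]), array([0.5549, 0.0651]), array([0.5526, 0.0867])] side [0.5734 0.0853 0.064 ]
a top [0.4952 0.0886 0.06  ] [array([0.5136, 0.0926]), array([0.5086, 0.0745]), array([0.4759, 0.083 ]), array([0.4835, 0.1023])] side [0.4936 0.0935 0.06  ]
pin collar [0.5074 0.3365 0.055 ] grip [0.507 0.336 0.093]
side grip [0.5058 0.3362 0.093 ] collar [0.5046 0.3396 0.055 ]
rack [0.5457 0.3538 0.05  ] [0.5334 0.3005 0.05  ] [0.4012 0.3891 0.05  ] [0.3893 0.3344 0.05  ]
bin [array([ 0.5602, -0.2589]), array([ 0.5301, -0.4029]), array([ 0.389 , -0.3672]), array([ 0.4255, -0.2253])]
```

Candidates from the pictures: the offcuts on the jig are dark brown at top raw (249,207), which is b, and tan at (245,237), which is a. The look-alikes off the jig are black (213,212) and pink (215,247), (326,213) and (275,285), so I leave those. The pin has a collar and straight grip at raw (154,230), and the awl is at (140,260). The positions agree with the given sizes, so I start moving.

Request:
{"op": "arm_command", "data": {
  "commands": [-0.22, -0.216, -0.02, 0, 0, -18.4, 1, -0.22, -0.216, -0.02, 0, 0, -18.4, 1, -0.22, -0.216, -0.02, 0, 0, -18.4, 1, -0.22, -0.216, -0.02, 0, 0, -18.4, 1, -0.22, -0.216, -0.02, 0, 0, -18.4, 1, -0.22, -0.216, -0.02, 0, 0, -18.4, 1, -0.22, -0.216, -0.02, 0, 0, -18.4, 1, -0.22, -0.216, -0.02, 0, 0, -18.4, 1],
  "force": 40
}}

```text
t: 0.9
eef_pos: [0.3546, 0.3644, 0.2514]
tool_rot: [0.0, 0.002, 1.0, -0.0]
contact_force: [0.0, -0.2, -0.3]
gripper_width: 0.999
grasp_force: 0.0
```

Request:
{"op": "arm_command", "data": {
  "commands": [-0.139, -0.273, 0.12, 0, 0, 16.5, 1, -0.139, -0.273, 0.12, 0, 0, 16.5, 1, -0.139, -0.273, 0.12, 0, 0, 16.5, 1, -0.139, -0.273, 0.12, 0, 0, 16.5, 1, -0.139, -0.273, 0.12, 0, 0, 16.5, 1, -0.139, -0.273, 0.12, 0, 0, 16.5, 1, -0.139, -0.273, 0.12, 0, 0, 16.5, 1, -0.139, -0.273, 0.12, 0, 0, 16.5, 1]
}}

```text
t: 1.7
eef_pos: [0.4932, 0.0909, 0.1295]
tool_rot: [-0.001, 0.145, 0.989, -0.001]
contact_force: [-0.3, 0.1, 0.5]
gripper_width: 1.001
grasp_force: 0.0
```

Request:
{"op": "arm_command", "data": {
  "commands": [0, 0, 0.045, 0, 0, 0, 1, 0, 0, 0.07, 0, 0, 0, 1, 0, 0, 0.086, 0, 0, 0, 1, 0, 0, 0.086, 0, 0, 0, 0, 0, 0, 0.086, 0, 0, 0, 0, 0, 0, 0.086, 0, 0, 0, 0, 0, 0, 0.086, 0, 0, 0, 0, 0, 0, 0.086, 0, 0, 0, 0]
}}

```text
t: 2.5
eef_pos: [0.4934, 0.0938, 0.0464]
tool_rot: [0.001, 0.143, 0.99, 0.001]
contact_force: [-0.4, 0.8, 5.9]
gripper_width: 0.248
grasp_force: 40.2
```

Request:
{"op": "arm_command", "data": {
  "commands": [0, 0, -0.05, 0, 0, 0, 0, 0, 0, -0.1, 0, 0, 0, 0, 0, 0, -0.15, 0, 0, 0, 0, 0, 0, -0.2, 0, 0, 0, 0, 0, 0, -0.22, 0, 0, 0, 0, -0.005, -0.05, -0.225, 0, 0, 0, 0, -0.0165, -0.098, -0.225, 0, 0, 0, 0, -0.029, -0.146, -0.225, 0, 0, 0, 0]
}}

```text
t: 3.3
eef_pos: [0.4785, -0.0564, 0.2713]
tool_rot: [0.001, 0.143, 0.99, 0.001]
contact_force: [0.9, -0.3, -0.8]
gripper_width: 0.241
grasp_force: 39.4
```

Request:
{"op": "arm_command", "data": {
  "commands": [-0.071, -0.248, 0, 0, 0, 0, 0, -0.071, -0.248, 0, 0, 0, 0, 0, -0.071, -0.248, 0, 0, 0, 0, 0, -0.071, -0.248, 0, 0, 0, 0, 0, -0.071, -0.248, 0, 0, 0, 0, 0, -0.071, -0.248, 0, 0, 0, 0, 0, -0.071, -0.248, 0.05, 0, 0, 0, 0, -0.071, -0.248, 0.1, 0, 0, 0, 0]
}}

```text
t: 4.1
eef_pos: [0.4778, -0.3137, 0.1707]
tool_rot: [0.002, 0.144, 0.99, -0.0]
contact_force: [0.7, 0.9, -1.7]
gripper_width: 0.246
grasp_force: 39.4
```

Request:
{"op": "arm_command", "data": {
  "commands": [0, 0, 0.05, 0, 0, 0, 0, 0, 0, 0.1, 0, 0, 0, 0, 0, 0, 0.125, 0, 0, 0, 0, 0, 0, 0.125, 0, 0, 0, 0.55, 0, 0, 0.125, 0, 0, 0, 0.55, 0, 0, 0.125, 0, 0, 0, 0.55, 0, 0, 0.08, 0, 0, 0, 0.55, 0, 0, 0.03, 0, 0, 0, 0.55]
}}

```text
t: 4.9
eef_pos: [0.4763, -0.3126, 0.1421]
tool_rot: [-0.0, 0.143, 0.99, 0.0]
contact_force: [2.5, 0.0, -0.1]
gripper_width: 0.554
grasp_force: 0.0
```

Request:
{"op": "arm_command", "data": {
  "commands": [0, 0, -0.05, 0, 0, 0, 1, 0, 0, -0.1, 0, 0, 0, 1, 0, 0, -0.135, 0, 0, 0, 1, 0.002, 0.049, -0.135, 0, 0, -8, 1, 0.004, 0.098, -0.135, 0, 0, -16, 1, 0.006, 0.147, -0.135, 0, 0, -24, 1, 0.008, 0.196, -0.135, 0, 0, -26.7, 1, 0.01, 0.245, -0.135, 0, 0, -26.7, 1]
}}

```text
t: 5.7
eef_pos: [0.5372, -0.0736, 0.2779]
tool_rot: [0.002, -0.089, 0.996, 0.0]
contact_force: [0.8, 0.5, -0.1]
gripper_width: 1.002
grasp_force: 0.0
```

Request:
{"op": "arm_command", "data": {
  "commands": [-0.065, 0.146, 0, 0, 0, 0, 1, -0.065, 0.146, 0, 0, 0, 0, 1, -0.065, 0.146, 0, 0, 0, 0, 1, -0.065, 0.146, 0, 0, 0, 0, 1, -0.065, 0.146, 0.05, 0, 0, 0, 1, -0.065, 0.146, 0.1, 0, 0, 0, 1, -0.065, 0.146, 0.15, 0, 0, 0, 1, -0.065, 0.146, 0.15, 0, 0, 0, 1]
}}

```text
t: 6.5
eef_pos: [0.5705, 0.0791, 0.1212]
tool_rot: [-0.005, -0.089, 0.996, -0.001]
contact_force: [-1.4, 0.3, -0.1]
gripper_width: 0.999
grasp_force: 0.0
```

Request:
{"op": "arm_command", "data": {
  "commands": [0, 0, 0.045, 0, 0, 0, 1, 0, 0, 0.068, 0, 0, 0, 1, 0, 0, 0.08, 0, 0, 0, 1, 0, 0, 0.08, 0, 0, 0, 0, 0, 0, 0.08, 0, 0, 0, 0, 0, 0, 0.08, 0, 0, 0, 0, 0, 0, 0.08, 0, 0, 0, 0, 0, 0, 0.08, 0, 0, 0, 0]
}}

```text
t: 7.3
eef_pos: [0.5758, 0.0803, 0.0469]
tool_rot: [0.001, -0.089, 0.996, 0.0]
contact_force: [-1.6, -0.2, 7.8]
gripper_width: 0.297
grasp_force: 40.9
```

Request:
{"op": "arm_command", "data": {
  "commands": [0, 0, -0.05, 0, 0, 0, 0, 0, 0, -0.1, 0, 0, 0, 0, 0, 0, -0.15, 0, 0, 0, 0, 0, 0, -0.2, 0, 0, 0, 0, 0, 0, -0.23, 0, 0, 0, 0, 0.02, -0.044, -0.23, 0, 0, 8, 0, 0.04, -0.088, -0.23, 0, 0, 16, 0, 0.06, -0.132, -0.23, 0, 0, 26.7, 0]
}}

```text
t: 8.1
eef_pos: [0.5384, -0.0619, 0.2761]
tool_rot: [0.001, 0.128, 0.992, 0.0]
contact_force: [0.4, -0.1, -0.2]
gripper_width: 0.293
grasp_force: 39.9
```

Request:
{"op": "arm_command", "data": {
  "commands": [-0.004, -0.257, 0, 0, 0, 0, 0, -0.004, -0.257, 0, 0, 0, 0, 0, -0.004, -0.257, 0, 0, 0, 0, 0, -0.004, -0.257, 0, 0, 0, 0, 0, -0.004, -0.257, 0, 0, 0, 0, 0, -0.004, -0.257, 0, 0, 0, 0, 0, -0.004, -0.257, 0.05, 0, 0, 0, 0, -0.004, -0.257, 0.1, 0, 0, 0, 0]
}}

```text
t: 8.9
eef_pos: [0.4802, -0.3114, 0.1758]
tool_rot: [0.002, 0.126, 0.992, -0.0]
contact_force: [1.2, 0.8, -1.3]
gripper_width: 0.291
grasp_force: 39.9
```

Request:
{"op": "arm_command", "data": {
  "commands": [0, 0, 0.05, 0, 0, 0, 0, 0, 0, 0.1, 0, 0, 0, 0, 0, 0, 0.115, 0, 0, 0, 0, 0, 0, 0.115, 0, 0, 0, 0.55, 0, 0, 0.115, 0, 0, 0, 0.55, 0, 0, 0.115, 0, 0, 0, 0.55, 0, 0, 0.07, 0, 0, 0, 0.55, 0, 0, 0.02, 0, 0, 0, 0.55]
}}

```text
t: 9.7
eef_pos: [0.4788, -0.3102, 0.1572]
tool_rot: [-0.0, 0.125, 0.992, 0.0]
contact_force: [1.5, -0.0, -0.2]
gripper_width: 0.551
grasp_force: 0.0
```

Request:
{"op": "arm_command", "data": {
  "commands": [-0.014, 0.174, -0.08, 0, 0, -8, 0, -0.014, 0.174, -0.08, 0, 0, -14.4, 0, -0.014, 0.174, -0.08, 0, 0, -14.4, 0, -0.014, 0.174, -0.08, 0, 0, -14.4, 0, -0.014, 0.174, -0.08, 0, 0, -14.4, 0, -0.014, 0.174, -0.08, 0, 0, -14.4, 0, -0.014, 0.174, -0.045, 0, 0, -14.4, 0, -0.014, 0.174, -0.03, 0, 0, -14.4, 0]
}}

```text
t: 10.5
eef_pos: [0.5343, -0.147, 0.1841]
tool_rot: [-0.001, 0.001, 1.0, -0.0]
contact_force: [0.1, 0.1, -0.4]
gripper_width: 0.001
grasp_force: 0.0
```

```bash
python3 - <<'E'
from h import *
snap("top","t2.png"); snap("side","s2.png")
a=cv2.imread("pics/raw_top0.png")
A=cv2.imread("pics/raw_top2.png") if 0 else cv2.imread("pics/raw_t2.png")[165:305,220:440]
B=cv2.imread("pics/raw_s2.png")[90:280,200:430]
A=cv2.resize(A,(471,300),interpolation=cv2.INTER_CUBIC);B=cv2.resize(B,(363,300),interpolation=cv2.INTER_CUBIC)
o=np.zeros((600,480,3),np.uint8);o[:300,:471]=A;o[300:,:363]=B;cv2.imwrite("pics/c3.png",o)
E
```

```text
(no output)
```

View pics/c3.png

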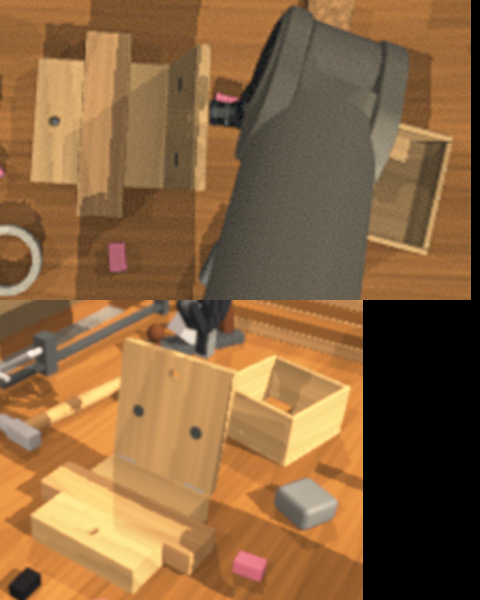

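Both offcuts are in the bin (crop (400,148)), the jig is clear with its hole at crop (54,121), and the fingers are behind the lid. Now I push the lid over.

Request:
{"op": "arm_command", "data": {
  "commands": [0.03, 0.037, -0.005, 0, 0, 0, 0, 0.03, 0.063, -0.005, 0, 0, 0, 0, 0.03, 0.083, -0.006, 0, 0, 0, 0, 0.03, 0.102, -0.005, 0, 0, 0, 0, 0.03, 0.121, 0, 0, 0, 0, 0, 0.03, 0.14, 0.006, 0, 0, 0, 0, 0.03, 0.157, 0.016, 0, 0, 0, 0, 0.03, 0.174, 0.027, 0, 0, 0, 0]
}}

```text
t: 11.4
eef_pos: [0.5068, 0.0286, 0.1588]
tool_rot: [0.001, 0.001, 1.0, 0.0]
contact_force: [1.6, -1.4, 2.2]
gripper_width: 0.002
grasp_force: 0.7
```

Request:
{"op": "arm_command", "data": {
  "commands": [0, 0.015, 0.014, 0, 0, 0, 0, 0, 0.027, 0.029, 0, 0, 0, 0, 0, 0.037, 0.046, 0, 0, 0, 0, 0, 0.045, 0.063, 0, 0, 0, 0, 0, 0.051, 0.082, 0, 0, 0, 0, 0, 0.053, 0.097, 0, 0, 0, 0, 0, 0.053, 0.102, 0, 0, 0, 0, 0, 0.053, 0.103, 0, 0, 0, 0]
}}

```text
t: 12.2
eef_pos: [0.5047, 0.0824, 0.0554]
tool_rot: [-0.002, -0.0, 1.0, 0.0]
contact_force: [-7.4, 2.8, 17.9]
gripper_width: 0.005
grasp_force: 8.9
```

Request:
{"op": "arm_command", "data": {
  "commands": [0, 0, -0.05, 0, 0, 0, 0, 0, 0, -0.1, 0, 0, 0, 1, -0.002, 0.03, -0.14, 0, 0, 0, 1, -0.002, 0.08, -0.14, 0, 0, 0, 1, -0.002, 0.13, -0.14, 0, 0, 0, 1, -0.002, 0.18, -0.14, 0, 0, 0, 1, -0.002, 0.23, -0.14, 0, 0, 0, 1, -0.002, 0.254, -0.14, 0, 0, 0, 1]
}}

```text
t: 13.0
eef_pos: [0.5062, 0.3412, 0.1952]
tool_rot: [-0.0, -0.003, 1.0, 0.001]
contact_force: [0.6, 0.5, -0.2]
gripper_width: 1.0
grasp_force: 0.0
```

```bash
python3 - <<'E'
from h import *
snap("top","t3.png"); snap("side","s3.png"); o=get_obs(); print(o["eef_pos"],o["tool_rot"])
A=cv2.imread("pics/raw_t3.png")[170:290,120:320]
B=cv2.imread("pics/raw_s3.png")[140:400,120:370]
A=cv2.resize(A,(500,300),interpolation=cv2.INTER_CUBIC);B=cv2.resize(B,(288,300),interpolation=cv2.INTER_CUBIC)
o=np.zeros((300,788,3),np.uint8);o[:,:500]=A;o[:,500:]=B;cv2.imwrite("pics/c4.png",o)
E
```

```text
[0.50616198 0.34077598 0.19488127] [-2.87210643e-04 -3.44666778e-03  9.99993756e-01  7.25514897e-04]
```

View pics/c4.png

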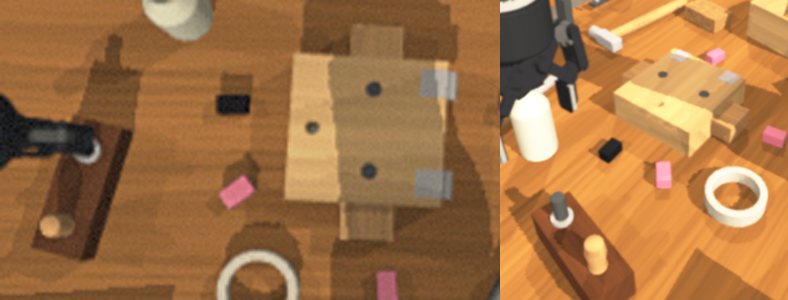

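Request:
{"op": "arm_command", "data": {
  "commands": [0, -0.004, 0.05, 0, 0, 0, 1, 0, -0.004, 0.095, 0, 0, 0, 1, 0, -0.004, 0.12, 0, 0, 0, 1, 0, -0.004, 0.135, 0, 0, 0, 1, 0, -0.004, 0.136, 0, 0, 0, 1, 0, -0.004, 0.136, 0, 0, 0, 0.5, 0, -0.004, 0.136, 0, 0, 0, 0, 0, -0.004, 0.136, 0, 0, 0, 0],
  "force": 90
}}

```text
t: 13.9
eef_pos: [0.5087, 0.3322, 0.0609]
tool_rot: [0.001, -0.0, 1.0, 0.001]
contact_force: [-0.8, -0.6, 0.0]
gripper_width: 0.512
grasp_force: 0.0
```

Request:
{"op": "arm_command", "data": {
  "commands": [0, 0, 0, 0, 0, 0, 0, 0, 0, 0, 0, 0, 0, 0, 0, 0, 0, 0, 0, 0, 0]
}}

```text
t: 14.2
eef_pos: [0.5084, 0.335, 0.0609]
tool_rot: [0.001, -0.001, 1.0, 0.002]
contact_force: [-0.1, 5.0, 3.4]
gripper_width: 0.182
grasp_force: 87.6
```

```bash
python3 - <<'E'
from h import *
snap("top","t4.png"); snap("side","s4.png"); o=get_obs(); print(o["eef_pos"],o["contact_force"],o["gripper_width"],o["torque"])
print("lid hole",atz("top",120+312/2.5,170+127/2.5,.0555), "side",atz("side",120+(661-500)/1.152,140+104/1.154,.0555))
E
```

```text
[0.50842652 0.33497473 0.06086593] [0.17028677 5.56264807 3.71868305] 0.1837382240427183 [ 1.13445648  0.10902746 -0.01671269]
lid hole [0.53900211 0.09183397 0.0555    ] side [0.53529665 0.09346418 0.0555    ]
```

Request:
{"op": "arm_command", "data": {
  "commands": [0, 0, -0.02, 0, 0, 0, 0, 0, 0, -0.05, 0, 0, 0, 0, 0, 0, -0.09, 0, 0, 0, 0, 0, -0.03, -0.11, 0, 0, 0, 0, -0.01, -0.08, -0.11, 0, 0, 0, 0, -0.015, -0.125, -0.11, 0, 0, 0, 0, -0.022, -0.165, -0.11, 0, 0, 0, 0, -0.03, -0.2, -0.11, 0, 0, 0, 0]
}}

```text
t: 15.1
eef_pos: [0.5376, 0.1291, 0.1697]
tool_rot: [0.0, 0.0, 1.0, 0.0]
contact_force: [0.7, -1.1, -1.0]
gripper_width: 0.182
grasp_force: 88.9
```

Request:
{"op": "arm_command", "data": {
  "commands": [-0.001, -0.022, 0.01, 0, 0, 0, 0, -0.001, -0.043, 0.02, 0, 0, 0, 0, -0.001, -0.043, 0.025, 0, 0, 0, 0, -0.001, -0.043, 0.025, 0, 0, 0, 0, -0.001, -0.043, 0.025, 0, 0, 0, 0, -0.001, -0.043, 0.025, 0, 0, 0, 0]
}}

```text
t: 15.7
eef_pos: [0.5391, 0.0902, 0.1447]
tool_rot: [0.0, -0.001, 1.0, 0.0]
contact_force: [0.2, 0.0, -1.7]
gripper_width: 0.184
grasp_force: 88.9
```

```bash
python3 - <<'E'
from h import *
snap("side","s5.png"); snap("top","t5.png"); o=get_obs(); print(o["eef_pos"],o["tool_rot"],o["contact_force"],o["gripper_width"],o["torque"])
e=o["eef_pos"];print("expected side tip,collar",proj("side",[e+[0,0,-.0569],e+[0,0,-.0109]]), "hole",proj("side",[[.538,.092,.0555]]))
print("top",proj("top",[e+[0,0,-.0569],[.539,.0918,.0555]]))
B=cv2.imread("pics/raw_s5.png")[130:250,190:350];A=cv2.imread("pics/raw_t5.png")[195:245,220:270]
o=np.zeros((600,800,3),np.uint8)
o[:]=cv2.resize(B,(800,600),interpolation=cv2.INTER_CUBIC);o[400:,600:]=cv2.resize(A,(200,200),interpolation=cv2.INTER_CUBIC);cv2.imwrite("pics/c5.png",o)
E
```

```text
[0.53898393 0.08975895 0.14462431] [ 2.85241503e-04 -1.01559018e-03  9.99999412e-01  2.49950203e-04] [ 0.45011127 -0.99484339 -0.53044382] 0.18302146095635244 [-0.02563087 -0.01677827  0.03315309]
expected side tip,collar [[259.08216782 215.172169  ]
 [258.59714211 195.12780463]] hole [[259.09660483 229.16488008]]
top [[244.4834381  219.84613281]
 [244.81239373 220.80112149]]
```

View pics/c5.png

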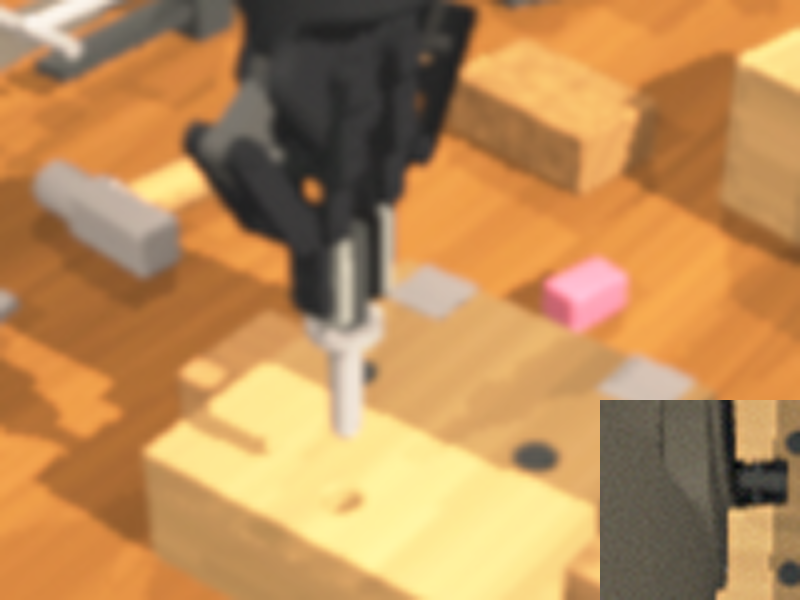

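```bash
python3 - <<'E'
from h import *
t=atz("side",259.0,216.2,.0877);h=atz("side",259.6,230.0,.0555);print(t,h,h-t)
c=atz("side",190+344/5,130+328/5,.1337);print("collar",c)
# column of lit/dark hole centroid
g=cv2.cvtColor(cv2.imread("pics/raw_s5.png"),cv2.COLOR_BGR2GRAY)
print(g[226:234,252:268]); print(g[208:222,252:268])
E
```

```text
[0.53727241 0.09223849 0.0877    ] [0.53575119 0.09336044 0.0555    ] [-0.00152122  0.00112196 -0.0322    ]
collar [0.53783124 0.09066312 0.1337    ]
[[228 228 228 229 230 230 230 229 229 231 234 236 237 237 238 237]
 [227 228 230 233 234 231 228 226 224 227 232 236 237 238 237 237]
 [227 228 230 231 230 226 221 215 208 211 224 233 237 237 237 236]
 [227 227 226 225 224 222 215 202 188 187 209 230 236 236 236 236]
 [227 227 223 222 222 218 202 186 176 181 209 229 236 236 235 235]
 [227 227 225 223 220 206 188 182 189 205 224 233 236 235 235 236]
 [229 230 230 228 222 211 205 210 221 228 232 235 236 235 236 236]
 [232 233 234 234 232 230 230 230 234 235 235 235 236 236 236 236]]
[[232 230 223 203 178 184 207 224 229 225 201 177 170 171 172 174]
 [233 232 228 212 185 185 208 225 229 225 202 178 171 171 174 176]
 [232 232 228 214 186 186 209 225 230 226 206 182 173 174 176 178]
 [232 232 229 215 187 185 209 224 230 229 219 200 188 182 180 180]
 [232 232 230 216 188 185 208 224 230 231 227 221 216 205 195 193]
 [233 234 231 218 188 186 208 225 230 230 229 228 227 224 221 218]
 [234 234 230 219 192 187 208 225 229 228 230 230 230 230 229 227]
 [234 232 228 220 198 191 210 225 229 229 230 230 230 230 229 229]
 [234 231 228 222 208 201 211 225 232 233 231 230 230 230 229 229]
 [232 230 227 224 220 214 213 220 229 231 230 230 229 229 228 228]
 [229 227 225 225 224 224 224 225 228 230 229 229 229 228 228 229]
 [226 224 224 226 227 228 228 228 229 229 229 228 228 228 229 230]
 [224 224 226 227 229 229 230 230 229 228 228 228 228 229 230 232]
 [224 226 227 229 229 229 229 229 228 228 227 228 229 230 232 234]]
```

The pin is in the gripper, with its tip at crop (345,432) above the hole at (348,500). It is within about 1 mm, so I start inserting.

Request:
{"op": "arm_command", "data": {
  "commands": [0, 0.001, 0.015, 0, 0, 0, 0, 0, 0.001, 0.025, 0, 0, 0, 0, 0, 0.001, 0.031, 0, 0, 0, 0, 0, 0.001, 0.034, 0, 0, 0, 0, 0, 0.001, 0.037, 0, 0, 0, 0, 0, 0.001, 0.04, 0, 0, 0, 0]
}}

```text
t: 16.4
eef_pos: [0.5396, 0.0903, 0.1046]
tool_rot: [0.001, -0.0, 1.0, 0.0]
contact_force: [1.3, 2.0, -0.3]
gripper_width: 0.189
grasp_force: 88.9
```

Request:
{"op": "arm_command", "data": {
  "commands": [0, 0, 0.003, 0, 0, 0, 0, 0, 0, 0.006, 0, 0, 0, 0, 0, 0, 0.009, 0, 0, 0, 0, 0, 0, 0.012, 0, 0, 0, 0, 0, 0, 0.015, 0, 0, 0, 0, 0, 0, 0.018, 0, 0, 0, 0]
}}

```text
t: 17.0
eef_pos: [0.5396, 0.0906, 0.0865]
tool_rot: [0.001, -0.0, 1.0, 0.001]
contact_force: [2.5, 5.2, 2.2]
gripper_width: 0.186
grasp_force: 89.2
```

Request:
{"op": "arm_command", "data": {
  "commands": [-0.0005, 0.001, 0.004, 0, 0, 0, 0, -0.0005, 0.001, 0.008, 0, 0, 0, 0, -0.0005, 0.001, 0.012, 0, 0, 0, 0, -0.0005, 0.001, 0.015, 0, 0, 0, 0, -0.0005, 0.001, 0.018, 0, 0, 0, 0, -0.0005, 0.001, 0.02, 0, 0, 0, 0, -0.0005, 0.001, 0.021, 0, 0, 0, 0],
  "force": 110
}}

```text
t: 17.7
eef_pos: [0.5401, 0.091, 0.0662]
tool_rot: [0.001, -0.0, 1.0, 0.0]
contact_force: [-1.3, 4.4, 20.4]
gripper_width: 0.182
grasp_force: 109.8
```

Request:
{"op": "arm_command", "data": {
  "commands": [0, 0, 0.0005, 0, 0, 0, 0, 0, 0, 0.0005, 0, 0, 0, 0, 0, 0, 0.0005, 0, 0, 0, 0, 0, 0, 0.0005, 0, 0, 0, 0, 0, 0, 0.0005, 0, 0, 0, 0]
}}

```text
t: 18.2
eef_pos: [0.5402, 0.091, 0.0662]
tool_rot: [0.001, -0.0, 1.0, 0.001]
contact_force: [-2.0, 3.8, 16.9]
gripper_width: 0.18
grasp_force: 109.6
```

```bash
python3 - <<'E'
from h import *
snap("side","s6.png"); snap("top","t6.png"); o=get_obs(); print(o["eef_pos"],o["contact_force"])
A=cv2.resize(cv2.imread("pics/raw_s6.png")[180:250,200:300],(500,350),interpolation=cv2.INTER_CUBIC)
B=cv2.resize(cv2.imread("pics/raw_t6.png")[90:330,120:460],(500,353-3),interpolation=cv2.INTER_AREA)
B=cv2.resize(B,(300,210));o=np.zeros((350,800,3),np.uint8);o[:,:500]=A;o[:210,500:]=B;cv2.imwrite("pics/c6.png",o)
E
```

```text
[0.54011193 0.09100855 0.06618943] [-1.22448562  3.93086412 16.91195946]
```

View pics/c6.png

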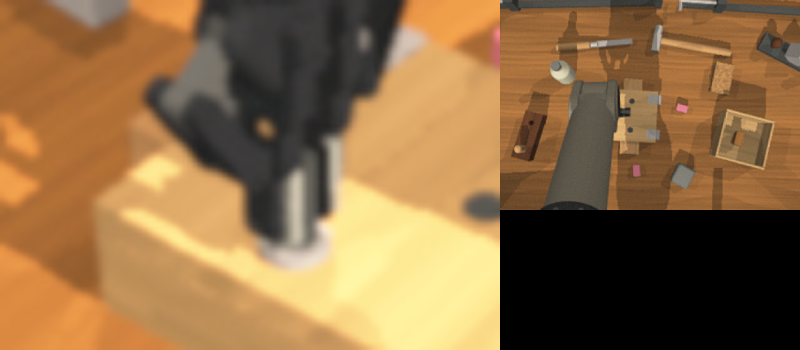

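The collar sits flush on the lid at crop (292,250), and both offcuts are in the bin. I press a little firmer, then hand in.

Request:
{"op": "arm_command", "data": {
  "commands": [0, 0, 0.001, 0, 0, 0, 0, 0, 0, 0.001, 0, 0, 0, 0, 0, 0, 0.001, 0, 0, 0, 0, 0, 0, 0.001, 0, 0, 0, 0, 0, 0, 0.001, 0, 0, 0, 0]
}}

```text
t: 18.8
eef_pos: [0.5402, 0.091, 0.066]
tool_rot: [0.001, -0.0, 1.0, 0.001]
contact_force: [-3.5, 4.3, 26.0]
gripper_width: 0.181
grasp_force: 110.8
```

```bash
python3 -c "
from station import *
print(get_obs()['contact_force']);print(hand_in())"
```

```text
[-3.52732694  4.30013639 26.02680829]
the job is handed in; nothing more can be done
None
```

I handed the job in at 18.8 s with both offcuts in the bin, the upper half shut, and the pin's collar home on it, still gripped and pressed down with about 26 N; no verdict was returned.

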